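Find the high spot of a moulded roller with a plunger indicator

TASK

Slide the indicator up to the roller until its plunger is pressed in by about 3 mm on the tread, then turn the roller under it by the crank, find the highest spot of the tread all round, and leave the roller standing with that spot under the plunger. Feel your way gently: do not jam or knock the plunger, do not push the crank knob hard sideways, and leave the other things on the bench where they are.

Things in the scene. Friction and masses are not known exactly. Their poses are not given: they have to be found in the camera images.
- gauge: Run-out gauge fixed to the bench: grey cast base 130 (x) x 300 (y) x 18 mm with a spindle and a teal moulded roller at its -y end and a slide with a dial indicator at its +y end. Origin: under the middle of the base, on the bench; z up; y points from the spindle to the indicator; place and yaw vary.
- headstock: Spindle and roller unit on the gauge. Origin on the vertical spindle axis at bench height, at (0, -90, 0) mm in the gauge's frame, axes as the gauge's. The roller's tread (running surface, nominal radius 48 mm, 54 to 76 mm above the bench) is hidden between flanges of radius 58 mm, top at 80 mm. It has one high spot, a smooth rise of 4 mm about 0.85 rad wide, and another of 2 mm; the start is on neither.
- crank (a joint): Angle of the crank (rad), which turns the roller with it, endlessly either way; the angle of the high spot to the crank differs each time and cannot be seen, only felt or read on the dial. It turns against spindle friction of about 0.04 N m (it stays where it is left). Positive is counter-clockwise from above; at 0 the crank arm points along the gauge's +x axis.
- knob: Black upright crank knob, a cylinder 18 mm in diameter from 93 to 129 mm above the bench; origin on its axis at its lower end (93 mm). It revolves freely, so it can be pinched from above and led round in a circle without turning the gripper. It sits on a soft rubber bush that gives 1 mm for each 5 N of side load. Crank arm top at 90 mm; clamp nut on the spindle axis 26 mm in diameter, up to 95 mm.
- knob_pin (a point): Foot of the crank pin, 40 mm from the spindle axis, 93 mm above the bench, on the crank arm: where the knob's origin stands when nothing pushes the knob sideways.
- carriage (a joint): Travel of the indicator carriage towards the spindle (m): 0 = farthest away, up to 0.040. It slides along the gauge's -y axis against about 12 N of friction and stays where it is left. The plunger's tip meets the nominal tread at about 0.022.
- post_mid (a point): Grip of the carriage: black post behind the dial, 18 mm in diameter, 81 to 115 mm above the bench; the point is on its axis at 100 mm, at (0, 95 mm minus the carriage travel, 100 mm) in the gauge's frame.
- dial (a point): Centre of the indicator's white dial (56 mm across, face up, 75 mm above the bench), 42 mm from the post towards the spindle. Red needle: free it points at the post, one turn clockwise = 10 mm pressed in; green band 2 to 4 mm. The thin steel plunger below it lies along the gauge's y, 65 mm above the bench, its ball tip 70 mm in front of the dial's centre when free; travel 10 mm, spring 2 N when free and 0.8 N more per mm.
- spare_roller: Bystander: another teal roller lying flat, 116 mm in diameter, 30 mm high; origin under its centre.
- marker: Bystander: white paint marker with a blue cap, 130 mm long, 17 mm thick, lying beside the gauge's base on its -x side; origin under its middle, x along it.
- jar: Bystander: jar of teal granules with a blue lid, 72 mm in diameter, 115 mm high; origin under its centre.
- setting_ring: Bystander: steel setting ring, 64 mm in diameter, 16 mm high; origin under its centre.
- dish: Bystander: shallow pale dish, 90 mm in diameter, 16 mm high; origin under its centre.
- driver: Bystander: screwdriver with a blue handle lying on the bench, x along it.
- plaque_tray: Bystander: black tray 150 x 110 x 22 mm with three moulded plaques; origin under its centre.

How it is judged (in metres and radians):
On the way:
1. the plunger bears on the tread, pressed in by about 3 mm (1.7 to 4.3 mm, 3.3 to 5.5 N), before the crank is turned (value of joint carriage between 0.0237 and 0.0263 m and contact force between gauge and headstock between 3.2 and 5.6 N and distance of knob_pin from where it was at the start of the episode below 0.02 m), for 0.3 s.
At the end, for the whole second after the job is handed in: The carriage stands where it was set (travel 23.5 to 26.5 mm), the roller stands still, and the plunger bears on the high spot: its force is at least 2.4 N (3 mm of spring) above that on the nominal tread, that is within about 0.2 rad, 10 mm along the tread, of the top (((value of joint carriage between 0.0235 and 0.024 m and contact force between gauge and headstock above 5.6 N) or (value of joint carriage between 0.024 and 0.0245 m and contact force between gauge and headstock above 6 N) or (value of joint carriage between 0.0245 and 0.025 m and contact force between gauge and headstock above 6.4 N) or (value of joint carriage between 0.025 and 0.0255 m and contact force between gauge and headstock above 6.8 N) or (value of joint carriage between 0.0255 and 0.026 m and contact force between gauge and headstock above 7.2 N) or (value of joint carriage between 0.026 and 0.0265 m and contact force between gauge and headstock above 7.6 N)) and contact force between gauge and headstock below 10 N and velocity of joint crank between -0.05 and 0.05 rad/s); the robot touches nothing.
It fails at once if the crank knob is pushed sideways on its rubber bush by more than 3 mm (15 N) (horizontal distance between knob and knob_pin above 0.003 m).
It fails at once if the plunger is jammed or knocked against the roller with more than 12 N (contact force between gauge and headstock above 12 N).
It fails at once if another thing on the bench is moved by more than 15 mm (distance of any of spare_roller, marker, jar, setting_ring, dish, driver, plaque_tray from where it was at the start of the episode above 0.015 m).
It also fails if it takes over 72 s, if anything falls off the work surface, if the arm or the gripper's body presses on something with over 40 N, if the wrist force passes 120 N, or if a joint passes its speed limit or range.

ROBOT

A 7-joint arm with a two-finger parallel gripper is mounted at the origin on the work surface. World frame = base frame: x ahead of the robot, y to its left, z up, the work surface at z = 0. Lengths are in m, angles in degrees, forces in N, time in s.
With the tool pointing down it reaches from about 0.425 to 0.975 m from the base axis. Payload 16.7 kg.
Tool frame: the origin (TCP) lies midway between the tips of the shut fingers; the grasp point (between the pads) lies 19 mm behind it; x points along the fingers, y is the direction in which the jaws open and shut, and the axes are right-handed (so a half turn about x gives the same grasp; the last joint's range is limited). The gripper opens to 85 mm and grips with 20 to 120 N. Pads are 22 mm wide; open, the fingers measure 114 mm over their backs; the gripper's body (76 mm by 85 mm) begins 54 mm behind the grasp point. The pads swing forward as they close: fully open they stand 13 mm farther back than shut.
Start: joints at [-72.622, 24.414, 4.234, 92.017, -1.954, 63.644, -3.845], TCP at [0.295, 0.607, 0.231] pointing down, gripper open.
Joint ranges: [-163.25, 163.25], [-28.42, 122.38], [-70.27, 78.77], [12.13, 141.07], [-58.53, 238.53], [9.26, 117.41], [-156.51, 156.51]. Speed limits (degrees/s): [108.29, 108.29, 136.94, 136.94, 172.46, 172.46, 172.46].

INTERFACE

Orientations are given as [roll, pitch, yaw] about the fixed x, y, z axes, in that order (R = Rz(yaw) Ry(pitch) Rx(roll)).
In Python, from workcell import arm gives the robot as it stands.
- The arm moves only by the tool servo_tool, never from a script. Its argument "plan" is a list of rows, each a list of 6 numbers: the shift along the world's x, y, z in mm, then the turn, a rotation vector about the world's x, y, z in degrees. In form: [[x, y, z, rx, ry, rz], ...]. A call has 1 to 20 rows; each row is the pose to reach, as a shift and turn from the pose commanded when the call began; what a row does not reach only later rows make up. A row lasts 1/8 s, in which the tool goes at most 62.5 mm and 10.7 degrees, less where a joint would pass 70% of its speed; a pose out of reach is approached as far as the arm can. A call with a gripper value outside its range is refused whole. "fingers" is the closure in counts, from 0 (fully open) to 255 (shut), set as the call begins (left out, the last holds). The fingers move at their own pace and stop on an object; "grip_force" is the grip in N (left out, the last holds). Time passes only in rows, so rows that repeat a pose let the fingers close. It gives the time, the measured TCP pose, the force and the opening at its end, in the units of the state.
- arm.get_state(): the state, without advancing time (a new reading comes with each control period).
- arm.grab_frame(name): name is "side" or "top" or "wrist"; returns a dict with "color" (400x640x3 uint8, red, green, blue), "range_z" (400x640 float32, m along the optical axis (not along the pixel's ray), 0 where there is no reading), "fx", "fy", "cx", "cy" (pixels), "k1" (the pictures are not rectified: a ray, as slopes to the right and down, at radius r is drawn at 1 + k1 r^2 times it, then the intrinsics apply), "rvec" (rotation vector, rad) and "tvec" (3), from world to camera coordinates, as OpenCV has them. Camera axes: x right, y down, z forward; pixel columns grow to the right and rows downward; lengths in m; the calibration is good to about 2 mm. A picture is of the moment at which its call begins.
- arm.close_job(): hands the job in, once; it reports no verdict.
The state is a dict: "time_s": time; "joints": joint angles; "qvel": joint speeds; "effort": joint torques, N m; "tool_pos": TCP position; "eef_rot": TCP orientation; "contact_force": force on the tool from outside, world axes, zero at the start; "ft_torque": the same for the moment, N m; "opening": finger opening in m.
Only numpy, scipy, OpenCV 4.12 (cv2) and the standard library are available. Lean on these libraries where they do the work, as an engineer would, in place of code of your own. Each camera call takes 0.05 s, during which the arm holds its last target. There are 200 camera calls.

## Working session

There is one attempt and no reset: what is moved stays moved. The work goes in short steps, Python scripts to look and compute and a tool call to move; the robot and the scene stay as the last step left them, time stands still between calls to the robot, and variables do not carry over. Pictures are saved under pics/ and viewed, about 8 in all and at most 12, crops included, and the job is handed in when it is done.

Besides the shell and the picture viewer there is one more tool, called after "Request:" by a JSON object that holds its "fn" and its "kwargs". servo_tool: Moves the arm, as the interface text tells. Its arguments: {"type":"object","properties":{"plan":{"type":"array"},"fingers":{"type":"number"},"grip_force":{"type":"number"}},"required":["plan"]}

```bash
mkdir -p pics; cat > h.py <<'E'
import numpy as np, cv2
from workcell import arm
def grab(n): 
    return arm.grab_frame(n)
def K(f): return np.array([[f['fx'],0,f['cx']],[0,f['fy'],f['cy']],[0,0,1.]])
def D(f): return np.array([f['k1'],0,0,0,0.])
def ray(f,uv):
    R=cv2.Rodrigues(np.array(f['rvec'],float))[0]; t=np.array(f['tvec'],float).ravel()
    p=cv2.undistortPoints(np.array(uv,float).reshape(-1,1,2),K(f),D(f)).reshape(-1,2)
    d=np.c_[p,np.ones(len(p))]@R
    return -R.T@t,d
def onz(f,uv,z):
    o,d=ray(f,uv); return o+d*((z-o[2])/d[:,2])[:,None]
def proj(f,P):
    return cv2.projectPoints(np.array(P,float).reshape(-1,1,3),np.array(f['rvec'],float),np.array(f['tvec'],float),K(f),D(f))[0].reshape(-1,2)
def depthpt(f,u,v):
    o,d=ray(f,[[u,v]]); return o+d[0]*f['range_z'][int(v),int(u)]
def save(f,name): cv2.imwrite('pics/'+name,cv2.cvtColor(f['color'],cv2.COLOR_RGB2BGR))
E
python3 - <<'E'
from h import *
print(arm.get_state())
for n in('top','side','wrist'):
    f=grab(n); save(f,n+'0.png'); np.save('pics/'+n+'0.npy',f,allow_pickle=True)
    print(n,f['fx'],f['k1'],ray(f,[[320,200]]))
E
```

```text
{'time_s': 0.0, 'joints': array([-72.62358529,  24.4499094 ,   4.23105667,  92.05189535,
        -1.9556703 ,  63.64177376,  -3.84355566]), 'qvel': array([-0.00371294, -0.01852696, -0.02627118, -0.08408433,  0.02009305,
        0.02519313, -0.09705373]), 'effort': array([ 4.73492946e-05, -9.49770498e+01,  3.76086384e+00, -4.63555026e+01,
        1.91510859e-02,  9.90967877e-03,  5.20769834e-05]), 'tool_pos': array([0.29512817, 0.60662223, 0.23061008]), 'eef_rot': array([ -87.19472453,   89.9285606 , -113.13825991]), 'contact_force': array([ 0.17088508, -0.19178892,  0.04841612]), 'ft_torque': array([ 0.04262879,  0.013249  , -0.02253709]), 'opening': 0.08521621579281935}
top 424.9257831445792 0.015118209942267244 (array([0.42522505, 0.01505111, 1.18100743]), array([[ 0.13961511, -0.01396991, -0.990214  ]]))
side 401.9382913504484 -0.0776246260224811 (array([ 0.0445593 , -0.83463916,  0.65705118]), array([[ 0.49572069,  0.71606995, -0.49155513]]))
wrist 325.2536144644403 -0.04698783564324757 (array([0.23247294, 0.63783982, 0.37479138]), array([[ 0.24334085, -0.12957275, -0.96129466]]))
```

View pics/top0.png

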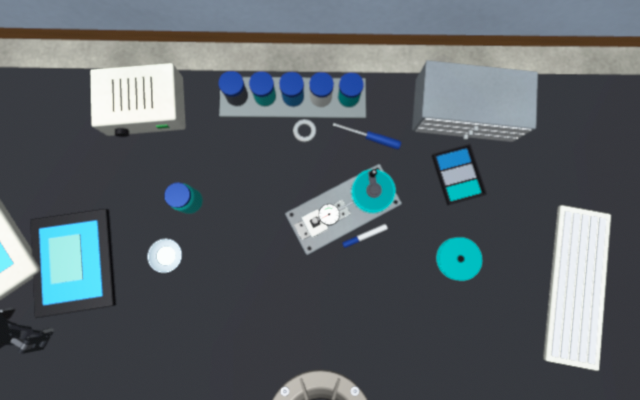

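View pics/side0.png

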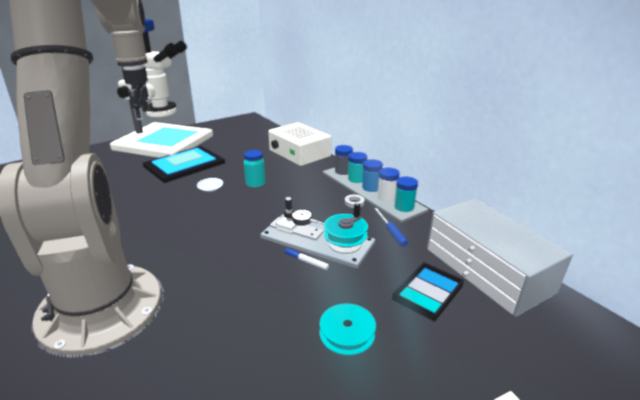

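Top: roller (374,191), dial (329,214), post (315,221), knob (373,174). Side: post (288,205), dial (302,217), knob (356,210). I'll measure these from both views next.

```bash
python3 - <<'E'
from h import *
f=np.load('pics/top0.npy',allow_pickle=True).item(); s=np.load('pics/side0.npy',allow_pickle=True).item()
a=f['color'][155:265,275:415]; b=s['color'][185:275,250:390]
A=cv2.resize(a,(770,605-5),interpolation=cv2.INTER_CUBIC)[:, :]; 
A=cv2.resize(a,None,fx=3.6,fy=3.6,interpolation=cv2.INTER_CUBIC);B=cv2.resize(b,None,fx=2.2,fy=2.2,interpolation=cv2.INTER_CUBIC)
c=np.zeros((600,504,3),np.uint8); c[:396]=A; B=B[:198]; c[400:400+B.shape[0],:B.shape[1]]=B
cv2.imwrite('pics/crop.png',c[:,:,::-1])
# masks
def cc(img,m,x0,y0):
    n,l,st,ce=cv2.connectedComponentsWithStats(m.astype(np.uint8))
    for i in range(1,n):
        if st[i,4]>25: print(st[i],ce[i]+[x0,y0])
hs=cv2.cvtColor(a,cv2.COLOR_RGB2HSV)
teal=(hs[...,0]>80)&(hs[...,0]<100)&(hs[...,1]>120)
cc(a,teal,275,155)
m=np.argwhere(teal)[:,::-1].astype(np.int32)
h=cv2.convexHull(m[(m[:,0]>60)]); e=cv2.fitEllipse(h); print(e)
c=np.array(e[0])+[275,155]
print('spindle@.08',onz(f,[c],.08))
for z,p in((.075,(329,214)),(.115,(315,221)),(.129,(373,174)),(.018,(375,192))): print(p,z,onz(f,[p],z),depthpt(f,*p))
for z,p in((.075,(302,217)),(.115,(288,199)),(.129,(356,204))): print('s',p,z,onz(s,[p],z),depthpt(s,*p))
E
```

```text
[  76   14   46   44 1321] [373.05980318 191.34140802]
((98.18133544921875, 35.244728088378906), (44.26998519897461, 45.18834686279297), 57.51768112182617)
spindle@.08 [[ 0.60721409 -0.14042895  0.08      ]]
(329, 214) 0.075 [[ 0.54431044 -0.02424548  0.075     ]] [ 0.54405478 -0.02416111  0.07737441]
(315, 221) 0.115 [[0.52214892 0.01237651 0.115     ]] [0.52205129 0.01237921 0.11607376]
(373, 174) 0.129 [[ 0.64077601 -0.13367352  0.129     ]] [ 0.6404448  -0.13344499  0.13061651]
(375, 192) 0.018 [[ 0.61254889 -0.15417909  0.018     ]] [ 0.59976643 -0.14263129  0.09736039]
s (302, 217) 0.075 [[ 0.53690887 -0.03710964  0.075     ]] [ 0.53991402 -0.03224177  0.07144734]
s (288, 199) 0.115 [[0.52140768 0.0091511  0.115     ]] [0.52221232 0.01057494 0.11408533]
s (356, 204) 0.129 [[ 0.64326494 -0.13615943  0.129     ]] [ 0.64543537 -0.13362731  0.12708571]
```

View pics/crop.png

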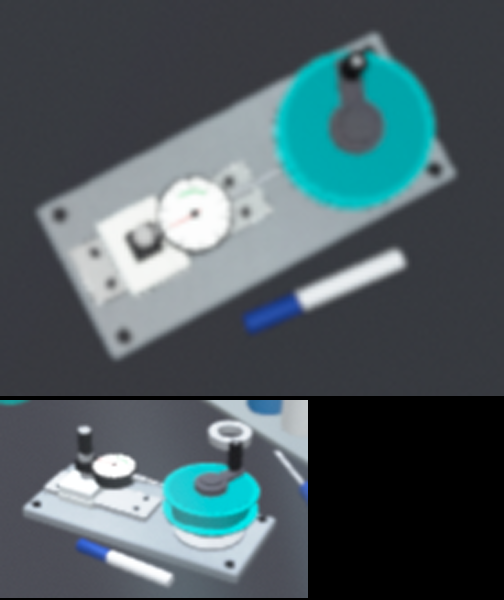

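```bash
python3 - <<'E'
from h import *
from scipy.spatial.transform import Rotation as Ro
st=arm.get_state(); R=Ro.from_euler('xyz',st['eef_rot'],degrees=True).as_matrix(); print(R.round(3))
w=np.load('pics/wrist0.npy',allow_pickle=True).item()
o,d=ray(w,[[320,200],[600,200],[320,380]]); print(R.T@(o-st['tool_pos'])); print((R.T@d.T).T)
f=np.load('pics/top0.npy',allow_pickle=True).item()
for n,z,p in(('dial',.075,(328.9,214.2)),('post',.115,(315.8,219.7)),('knob',.129,(372.8,172.8))): print(n,onz(f,[p],z))
E
```

```text
[[-0.     0.438  0.899]
 [-0.001  0.899 -0.438]
 [-1.    -0.001  0.   ]]
[-0.14402948  0.00044708 -0.07001806]
[[ 0.96131109 -0.00907114  0.27548141]
 [ 0.96092224  0.88422945  0.2753428 ]
 [ 0.80621465 -0.00921375  0.8153604 ]]
dial [[ 0.54378336 -0.02398401  0.075     ]]
post [[0.52543464 0.01038346 0.115     ]]
knob [[ 0.64386937 -0.1332118   0.129     ]]
```

Request:
{"fn": "servo_tool", "kwargs": {"plan": [[15,-35,10,0,0,-2],[35,-85,25,0,0,-4],[55,-135,40,0,0,-7],[75,-185,50,0,0,-10],[97,-237,50,0,0,-12],[118,-289,50,0,0,-15],[139,-341,50,0,0,-18],[160,-393,50,0,0,-21],[181,-445,50,0,0,-24],[203,-497,50,0,0,-27],[224,-549,50,0,0,-30],[245,-600,50,0,0,-33],[260,-640,50,0,0,-35],[270,-662,50,0,0,-35.2],[272,-667,50,0,0,-35.2],[272,-667,50,0,0,-35.2]], "fingers": 0}}

```text
time_s: 2.15
tool_pos: [0.5671, -0.0596, 0.2811]
eef_rot: [-129.0, 90.0, 169.9]
contact_force: [0.3, -0.0, -0.3]
opening: 0.0852
```

```bash
python3 - <<'E'
from h import *
st=arm.get_state(); print(st['time_s'],st['tool_pos'],st['eef_rot'],st['contact_force'])
w=grab('wrist'); save(w,'w1.png'); np.save('pics/w1.npy',w,allow_pickle=True)
for n,p in (('sp',[.607,-.1404,.095]),('dial',[.5438,-.024,.075]),('post',[.5254,.0104,.115]),('knob',[.6439,-.1332,.129])): print(n,proj(w,[p]))
E
```

```text
2.15 [ 0.56705005 -0.05961629  0.28106548] [-128.9966385    89.96448942  169.86569466] [ 0.29930603 -0.01355951 -0.32316717]
sp [[319.04373325 256.90770283]]
dial [[319.64599818 134.48922504]]
post [[319.61791457  94.73003333]]
knob [[353.62413005 281.76994233]]
```

View pics/w1.png

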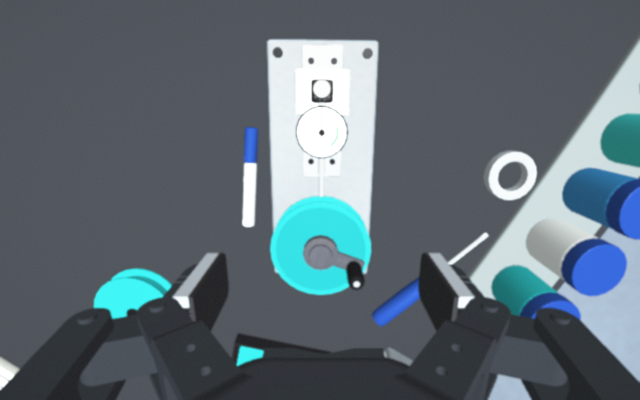

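Post top at (321,89), dial (321,132), nut (319,253), knob top (355,284) in the wrist view; jaws are square to the gauge.

```bash
cat >> h.py <<'E'
def tri(f,p,g,q):
    o1,d1=ray(f,[p]);o2,d2=ray(g,[q]);d1,d2=d1[0],d2[0]
    s=np.linalg.lstsq(np.c_[d1,-d2],o2-o1,rcond=None)[0]
    a,b=o1+s[0]*d1,o2+s[1]*d2; return (a+b)/2,np.linalg.norm(a-b)
E
python3 - <<'E'
from h import *
w=np.load('pics/w1.npy',allow_pickle=True).item(); f=np.load('pics/top0.npy',allow_pickle=True).item()
def blobs(m,x0,y0,amin=15):
    n,l,st,ce=cv2.connectedComponentsWithStats(m.astype(np.uint8))
    return [(st[i].tolist(),(ce[i]+[x0,y0]).round(1).tolist()) for i in range(1,n) if st[i,4]>amin]
c=w['color']; hsv=cv2.cvtColor(c,cv2.COLOR_RGB2HSV)
# post region dark pixels, dial white contour
g=cv2.cvtColor(c,cv2.COLOR_RGB2GRAY)
print('post dark',blobs(g[70:110,300:345]<70,300,70))
print('post gray top'); print(g[78:102,308:336:2])
teal=(hsv[...,0]>80)&(hsv[...,0]<100)&(hsv[...,1]>120); teal[:,:250]=0;teal[:190]=0;teal[300:]=0;teal[:,400:]=0
h=cv2.convexHull(np.argwhere(teal)[:,::-1].astype(np.int32)); print('teal',cv2.fitEllipse(h))
print('knob',g[272:296,344:368:2])
red=(c[...,0]>150)&(c[...,1]<110)&(c[...,2]<110); print('red',blobs(red,0,0,3))
for n,p,q in(('post',(315.8,219.7),(321,89)),('dial',(328.9,214.2),(321.5,132)),('knob',(372.8,172.8),(356,283))):
    print(n,tri(f,p,w,q))
for n,z,q in(('post',.115,(321,89)),('dial',.075,(321.5,132)),('knob',.129,(356,283)),('nut',.095,(319,253))): print(n,onz(w,[q],z))
E
```

```text
post dark [([13, 24, 6, 8, 17], [314.7, 98.6])]
post gray top
[[255 255 255 255 255 255 255 255 255 255 255 255 255 255]
 [255 255 255 226 224 230 236 232 233 229 244 250 255 255]
 [255 255 192 117 138 213 237 237 227 172 148 163 243 255]
 [255 255 115  78 169 243 252 252 249 219 117  98 186 255]
 [255 255  92 109 228 253 253 253 253 248 173  98 157 255]
 [255 255  89 154 249 254 253 253 253 254 226 107 150 255]
 [255 255  93 204 254 253 253 253 253 254 245 122 145 255]
 [255 255 104 234 254 253 253 253 253 253 251 147 145 255]
 [255 255 114 244 253 253 253 253 253 253 253 170 141 255]
 [255 255 122 248 253 253 253 253 253 253 253 183 141 255]
 [255 255 127 251 253 253 253 253 253 253 253 190 139 255]
 [255 255 128 251 253 253 253 253 253 253 254 185 138 255]
 [255 255 118 248 254 253 253 253 253 254 254 173 137 255]
 [255 255 105 238 254 253 253 253 253 254 254 157 138 255]
 [255 255  91 219 254 253 253 253 253 253 250 133 139 255]
 [255 255  83 175 251 253 252 252 252 253 236 102 141 255]
 [255 255  81 125 236 253 252 252 252 251 198  81 150 255]
 [255 255  84  94 193 249 253 253 2
[... 1458 characters left out ...]
]
 [ 89  85  90  88  86  88  86  88  90  89  87  88]
 [ 86  88  88  88  87  88  88  89  88  88  90  88]
 [ 87  88  86  87  87  88  89  88  89  88  90  88]
 [ 86  87  88  89  88  88  86  88  88  85  87  88]
 [ 89  89  88  89  87  88  88  87  88  87  87  88]]
red []
post (array([0.52405103, 0.01245261, 0.13768497]), np.float64(0.004212949058419918))
dial (array([ 0.54538706, -0.02337844,  0.05516559]), np.float64(0.00280517968509149))
knob (array([ 0.64422617, -0.13211898,  0.13265151]), np.float64(0.002496282026675076))
post [[0.52409559 0.01539315 0.115     ]]
dial [[ 0.54426939 -0.02077122  0.075     ]]
knob [[ 0.64676118 -0.13325475  0.129     ]]
nut [[ 0.60467515 -0.13624763  0.095     ]]
```

Request:
{"fn": "servo_tool", "kwargs": {"plan": [[-15,25,-15,0,0,0],[-30,50,-40,0,0,0],[-40,68,-75,0,0,0],[-42.5,72.5,-105,0,0,0],[-42.5,72.5,-115,0,0,0],[-42.5,72.5,-115,0,0,0]], "fingers": 0, "grip_force": 40}}

```text
time_s: 2.95
tool_pos: [0.5248, 0.0126, 0.1665]
eef_rot: [-89.9, 90.0, -151.1]
contact_force: [0.5, 0.7, 0.1]
opening: 0.0857
```

```bash
python3 - <<'E'
from h import *
st=arm.get_state(); print(st['time_s'],st['tool_pos'],st['contact_force'])
w=grab('wrist'); save(w,'w2.png'); np.save('pics/w2.npy',w,allow_pickle=True)
t=st['tool_pos']
for z in(.08,.115): print(z,proj(w,[[t[0],t[1],z]]))
f=np.load('pics/w1.npy',allow_pickle=True).item()
E
```

```text
2.95 [0.52484673 0.01259592 0.16650144] [0.46442925 0.7128692  0.09443764]
0.08 [[322.45580999 205.61738191]]
0.115 [[322.34305251 221.62482688]]
```

View pics/w2.png

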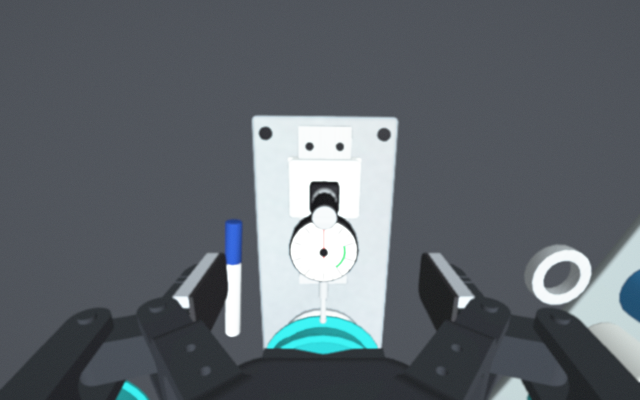

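Post top at (324,217), within ~2 mm of the predicted tool axis; needle free. Descend and grip.

```bash
python3 - <<'E'
from h import *
a=np.load('pics/w1.npy',allow_pickle=True).item();b=np.load('pics/w2.npy',allow_pickle=True).item()
for n,p,q in(('post',(321,89),(324,217)),('dial',(321.5,132),(323.5,252))): print(n,tri(a,p,b,q))
E
```

```text
post (array([0.52423169, 0.01551741, 0.11425446]), np.float64(0.0003678374675892259))
dial (array([ 0.5441217 , -0.02059109,  0.07819395]), np.float64(0.00011659565368570155))
```

Request:
{"fn": "servo_tool", "kwargs": {"plan": [[0,2,-20,0,0,0],[0,2,-45,0,0,0],[0,2,-65,0,0,0],[0,2,-76,0,0,0],[0,2,-78,0,0,0],[0,2,-78,0,0,0]], "fingers": 120, "grip_force": 40}}

```text
time_s: 3.75
tool_pos: [0.5253, 0.0144, 0.089]
eef_rot: [78.9, 90.0, 17.8]
contact_force: [-0.1, -0.5, 0.9]
opening: 0.045
```

Heights agree (114 and 78 mm). Grip.

Request:
{"fn": "servo_tool", "kwargs": {"plan": [[0,0,0,0,0,0],[0,0,0,0,0,0],[0,0,0,0,0,0],[0,0,0,0,0,0],[0,0,0,0,0,0],[0,0,0,0,0,0]], "fingers": 255, "grip_force": 50}}

```text
time_s: 4.5
tool_pos: [0.5247, 0.0143, 0.089]
eef_rot: [169.5, 90.0, 108.3]
contact_force: [-4.9, -1.1, 12.4]
opening: 0.0166
```

```bash
python3 - <<'E'
from h import *
st=arm.get_state(); print(st['time_s'],st['tool_pos'],st['contact_force'],st['opening'])
w=grab('wrist'); save(w,'w3.png'); t=grab('top')
c=cv2.resize(t['color'][155:265,275:415],None,fx=3,fy=3,interpolation=cv2.INTER_CUBIC)
o=np.zeros((400,640,3),np.uint8);o=w['color'].copy();cv2.imwrite('pics/w3c.png',np.hstack([o[100:400,200:450],c[:300]])[:,:,::-1])
E
```

```text
4.5 [0.52468769 0.01426929 0.08898864] [-4.86822056 -1.11541394 12.42590185] 0.01662171274055511
```

View pics/w3c.png

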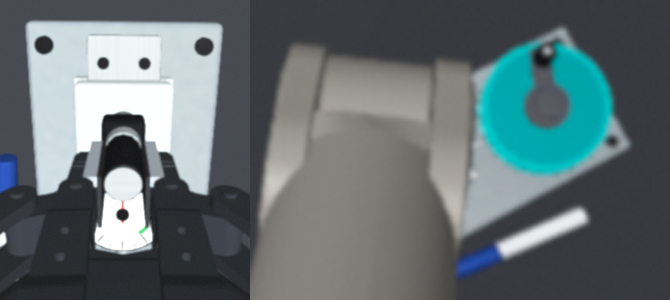

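Request:
{"fn": "servo_tool", "kwargs": {"plan": [[0.5,-0.9,0,0,0,0],[1,-1.8,0,0,0,0],[1.4,-2.6,0,0,0,0],[1.9,-3.5,0,0,0,0],[2.4,-4.4,0,0,0,0],[2.9,-5.3,0,0,0,0],[3.3,-6.2,0,0,0,0],[3.8,-7,0,0,0,0],[3.8,-7,0,0,0,0],[3.8,-7,0,0,0,0]]}}

```text
time_s: 5.85
tool_pos: [0.5277, 0.0086, 0.0889]
eef_rot: [-164.9, 89.9, 134.0]
contact_force: [-11.3, 6.4, 17.8]
opening: 0.0164
```

```bash
cat >> h.py <<'E'
def red(w,box=None):
    c=w['color'].astype(int); m=(c[...,0]-np.maximum(c[...,1],c[...,2])>40)
    if box: k=np.zeros_like(m); k[box[1]:box[3],box[0]:box[2]]=1; m&=k
    return np.argwhere(m)[:,::-1]
E
python3 - <<'E'
from h import *
st=arm.get_state(); print(st['time_s'],st['tool_pos'],st['contact_force'],st['opening'])
w=grab('wrist'); save(w,'w4.png'); o=cv2.imread('pics/w3.png')
r=red(w,(280,280,370,380)); print(len(r),r.mean(0) if len(r) else '', r[:20].tolist())
w3=dict(w); w3['color']=o[:,:,::-1]; r=red(w3,(280,280,370,380)); print(len(r), r.mean(0) if len(r) else '',r[:20].tolist())
E
```

```text
5.85 [0.52772174 0.00863115 0.08894203] [-11.30870187   6.44200658  17.83829803] 0.016424243583309857
28 [322.21428571 308.64285714] [[321, 301], [322, 301], [323, 301], [322, 302], [323, 302], [322, 303], [323, 303], [322, 304], [323, 304], [322, 305], [323, 305], [322, 306], [323, 306], [321, 307], [322, 307], [323, 307], [321, 308], [322, 308], [323, 308], [321, 309]]
27 [322.25925926 308.92592593] [[322, 301], [323, 301], [322, 302], [323, 302], [322, 303], [323, 303], [322, 304], [323, 304], [322, 305], [323, 305], [322, 306], [323, 306], [321, 307], [322, 307], [323, 307], [321, 308], [322, 308], [323, 308], [321, 309], [322, 309]]
```

Request:
{"fn": "servo_tool", "kwargs": {"plan": [[0.3,-0.6,0,0,0,0],[0.6,-1.1,0,0,0,0],[0.9,-1.7,0,0,0,0],[1.2,-2.2,0,0,0,0],[1.4,-2.6,0,0,0,0],[1.4,-2.6,0,0,0,0]]}}

```text
time_s: 6.65
tool_pos: [0.5291, 0.0061, 0.0889]
eef_rot: [-165.5, 89.9, 133.4]
contact_force: [-12.5, 6.9, 18.6]
opening: 0.0162
```

```bash
cat > dl.py <<'E'
from h import *
st=arm.get_state(); print(st['time_s'],st['tool_pos'],st['contact_force'],st['opening'])
w=grab('wrist'); save(w,'last.png'); r=red(w,(280,280,370,380)); print(len(r),r.tolist())
E
python3 dl.py
```

```text
6.65 [0.52910644 0.00609202 0.08894175] [-12.48460576   6.92645859  18.60377784] 0.016150853078344976
29 [[321, 301], [322, 301], [323, 301], [321, 302], [322, 302], [323, 302], [322, 303], [323, 303], [322, 304], [323, 304], [322, 305], [323, 305], [322, 306], [323, 306], [321, 307], [322, 307], [323, 307], [321, 308], [322, 308], [323, 308], [321, 309], [322, 309], [323, 309], [322, 320], [321, 321], [322, 321], [323, 321], [322, 322], [323, 322]]
```

Request:
{"fn": "servo_tool", "kwargs": {"plan": [[0.3,-0.6,0,0,0,0],[0.6,-1.1,0,0,0,0],[0.9,-1.7,0,0,0,0],[0.9,-1.7,0,0,0,0]]}}

```text
time_s: 7.2
tool_pos: [0.53, 0.0044, 0.0889]
eef_rot: [-165.9, 89.9, 133.0]
contact_force: [-11.9, 5.9, 18.6]
opening: 0.0163
```

```bash
python3 dl.py; python3 -c "
import cv2,numpy as np
a=cv2.imread('pics/w3.png')[250:380,270:380];b=cv2.imread('pics/last.png')[250:380,270:380]
cv2.imwrite('pics/cmp.png',cv2.resize(np.hstack([a,b]),None,fx=3.5,fy=3.5,interpolation=cv2.INTER_CUBIC))"
```

```text
7.2 [0.53001914 0.00438138 0.08894415] [-11.86187588   5.87173761  18.6072539 ] 0.01631149466470503
29 [[321, 301], [322, 301], [323, 301], [321, 302], [322, 302], [323, 302], [322, 303], [323, 303], [322, 304], [323, 304], [322, 305], [323, 305], [322, 306], [323, 306], [321, 307], [322, 307], [323, 307], [321, 308], [322, 308], [323, 308], [321, 309], [322, 309], [323, 309], [322, 320], [321, 321], [322, 321], [323, 321], [322, 322], [323, 322]]
```

View pics/cmp.png

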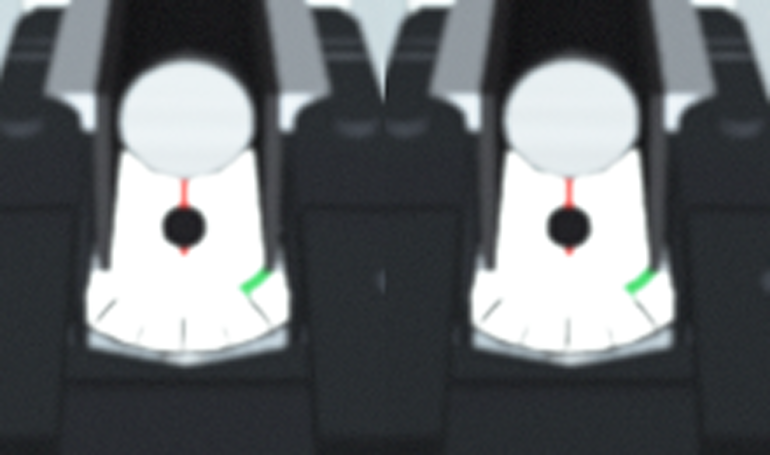

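Left: at grip, right: now; no slip, needle still free (stub at (570,190)). Continue in small steps.

Request:
{"fn": "servo_tool", "kwargs": {"plan": [[0.3,-0.6,0,0,0,0],[0.6,-1.1,0,0,0,0],[0.7,-1.3,0,0,0,0],[0.7,-1.3,0,0,0,0]]}}

```text
time_s: 7.75
tool_pos: [0.5305, 0.0034, 0.0889]
eef_rot: [-164.5, 89.8, 134.4]
contact_force: [-13.5, 8.8, 19.8]
opening: 0.0164
```

```bash
python3 dl.py
```

```text
7.75 [0.53053039 0.00338525 0.08893077] [-13.45418511   8.8261853   19.82232624] 0.016413804040508437
29 [[324, 301], [325, 301], [326, 301], [324, 302], [325, 302], [324, 303], [325, 303], [324, 304], [325, 304], [324, 305], [325, 305], [323, 306], [324, 306], [325, 306], [323, 307], [324, 307], [322, 308], [323, 308], [324, 308], [325, 308], [323, 309], [324, 309], [325, 309], [320, 320], [321, 320], [320, 321], [321, 321], [320, 322], [321, 322]]
```

Needle has turned ~10° (0.3 mm): contact. 2.4 mm more gently.

Request:
{"fn": "servo_tool", "kwargs": {"plan": [[0.2,-0.4,0,0,0,0],[0.4,-0.8,0,0,0,0],[0.6,-1.2,0,0,0,0],[0.9,-1.6,0,0,0,0],[1.1,-2,0,0,0,0],[1.2,-2.2,0,0,0,0],[1.2,-2.2,0,0,0,0],[1.2,-2.2,0,0,0,0]]}}

```text
time_s: 8.8
tool_pos: [0.5316, 0.0015, 0.0889]
eef_rot: [-164.0, 89.8, 134.9]
contact_force: [-13.8, 10.0, 21.3]
opening: 0.0165
```

```bash
python3 dl.py
```

```text
8.8 [0.53156515 0.00146064 0.08890813] [-13.76172794   9.97859297  21.32087159] 0.016539712390980132
54 [[338, 312], [339, 312], [340, 312], [341, 312], [342, 312], [343, 312], [344, 312], [328, 313], [329, 313], [330, 313], [331, 313], [332, 313], [333, 313], [334, 313], [335, 313], [336, 313], [337, 313], [338, 313], [339, 313], [340, 313], [341, 313], [342, 313], [343, 313], [344, 313], [312, 314], [313, 314], [314, 314], [315, 314], [316, 314], [328, 314], [329, 314], [330, 314], [331, 314], [332, 314], [333, 314], [334, 314], [335, 314], [336, 314], [337, 314], [338, 314], [339, 314], [340, 314], [341, 314], [342, 314], [343, 314], [344, 314], [312, 315], [313, 315], [314, 315], [315, 315], [316, 315], [329, 315], [330, 315], [315, 316]]
```

Request:
{"fn": "servo_tool", "kwargs": {"plan": [[0.15,-0.3,0,0,0,0],[0.3,-0.55,0,0,0,0],[0.3,-0.55,0,0,0,0],[0.3,-0.55,0,0,0,0],[0.3,-0.55,0,0,0,0]]}}

```text
time_s: 9.48
tool_pos: [0.5319, 0.001, 0.089]
eef_rot: [-165.4, 89.8, 133.5]
contact_force: [-15.0, 10.8, 20.9]
opening: 0.0164
```

```bash
python3 dl.py
```

```text
9.475 [0.53188445 0.00096577 0.08895627] [-14.97744954  10.78094689  20.87743559] 0.016440020160887598
56 [[313, 311], [314, 311], [315, 311], [312, 312], [313, 312], [314, 312], [315, 312], [316, 312], [313, 313], [314, 313], [315, 313], [316, 313], [328, 315], [329, 315], [330, 315], [331, 315], [328, 316], [329, 316], [330, 316], [331, 316], [332, 316], [333, 316], [334, 316], [335, 316], [336, 316], [329, 317], [330, 317], [331, 317], [332, 317], [333, 317], [334, 317], [335, 317], [336, 317], [337, 317], [338, 317], [339, 317], [340, 317], [334, 318], [335, 318], [336, 318], [337, 318], [338, 318], [339, 318], [340, 318], [341, 318], [342, 318], [343, 318], [344, 318], [339, 319], [340, 319], [341, 319], [342, 319], [343, 319], [344, 319], [343, 320], [344, 320]]
```

Request:
{"fn": "servo_tool", "kwargs": {"plan": [[-0.3,0.5,0,0,0,0],[-0.6,1.0,0,0,0,0],[-0.6,1.0,0,0,0,0]]}}

```text
time_s: 9.9
tool_pos: [0.5318, 0.001, 0.089]
eef_rot: [-168.2, 89.9, 130.7]
contact_force: [-8.9, 4.2, 16.8]
opening: 0.0164
```

```bash
python3 dl.py|head -1
```

```text
9.9 [0.53182181 0.00100678 0.08895496] [-8.94203623  4.22449631 16.76190379] 0.016448212454077658
```

Request:
{"fn": "servo_tool", "kwargs": {"plan": [[-0.3,0.5,0,0,0,0],[-0.5,0.8,0,0,0,0],[-0.5,0.8,0,0,0,0]]}}

```text
time_s: 10.32
tool_pos: [0.5318, 0.001, 0.089]
eef_rot: [174.8, 90.0, 113.7]
contact_force: [-5.9, 0.3, 12.8]
opening: 0.0164
```

Request:
{"fn": "servo_tool", "kwargs": {"plan": [[0,0,0,0,0,0],[0,0,0,0,0,0],[0,0,0,0,0,0],[0,0,0,0,0,0],[0,0,20,0,0,0],[0,0,60,0,0,0],[0,0,80,0,0,0],[0,0,80,0,0,0]], "fingers": 0}}

```text
time_s: 11.32
tool_pos: [0.5328, 0.001, 0.1696]
eef_rot: [80.1, 89.8, 19.0]
contact_force: [-0.5, -0.1, -0.1]
opening: 0.0852
```

```bash
cat > dr.py <<'E'
# dial reading: rays of red/green/black-hub pixels onto the dial plane
from h import *
import sys
def read(w,C,ang_post,zd=.076):
    R=red(w)
    P=onz(w,R,zd); k=np.hypot(*(P[:,:2]-C).T); P=P[(k<.026)]; 
    if len(P)<5: return None,len(P)
    q=P[:,:2]-C; u,s,vt=np.linalg.svd(q-q.mean(0)); d=vt[0]*np.sign(vt[0]@q.mean(0))
    a=np.degrees(np.arctan2(d[1],d[0])); return ((ang_post-a)%360)/36, len(P)
E
python3 - <<'E'
from h import *
st=arm.get_state(); print(st['time_s'],st['tool_pos'],st['contact_force'],st['opening'])
w=grab('wrist'); save(w,'w5.png'); np.save('pics/w5.npy',w,allow_pickle=True)
c=w['color'].astype(int); r=red(w); print(len(r),r.min(0),r.max(0),r.mean(0))
E
```

```text
11.325 [0.53281972 0.00102356 0.16957656] [-0.48559351 -0.06026167 -0.14576482] 0.08521152297768869
26 [316 250] [344 257] [333.15384615 254.15384615]
```

View pics/w5.png

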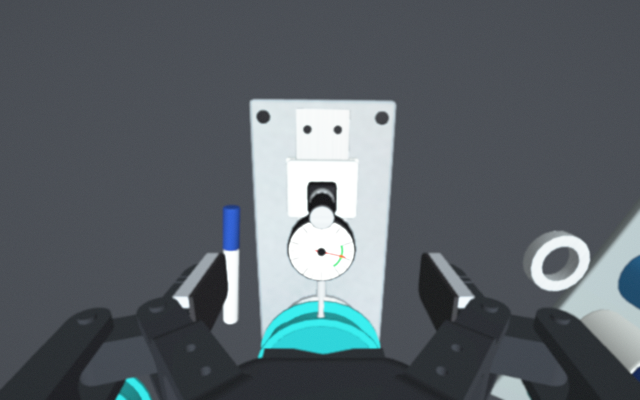

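Needle at (344,257) sits mid-green (~3 mm). Now go over the knob.

Request:
{"fn": "servo_tool", "kwargs": {"plan": [[15,-18,10,0,0,0],[40,-48,18,0,0,0],[65,-78,20,0,0,0],[90,-108,20,0,0,0],[107,-128,15,0,0,0],[112,-134,10,0,0,0],[112,-134,10,0,0,0]]}}

```text
time_s: 12.25
tool_pos: [0.6432, -0.133, 0.1769]
eef_rot: [-119.8, 89.9, 179.1]
contact_force: [-0.4, -0.4, -0.8]
opening: 0.0855
```

```bash
python3 - <<'E'
from h import *
st=arm.get_state(); t=st['tool_pos']; print(st['time_s'],t,st['contact_force'],st['opening'])
w=grab('wrist'); save(w,'w6.png'); np.save('pics/w6.npy',w,allow_pickle=True)
for z in(.129,): print(proj(w,[[t[0],t[1],z]]))
print(proj(w,[[.6075,-.14,.095]]))
r=red(w); print(len(r),r.min(0),r.max(0),r.mean(0))
E
```

```text
12.25 [ 0.64322828 -0.13296256  0.17685001] [-0.35292524 -0.42197444 -0.75486189] 0.08550202480375228
[[322.453052   223.63980603]]
[[274.36920122 192.83566327]]
31 [267  14] [301  24] [287.4516129  19.4516129]
```

View pics/w6.png

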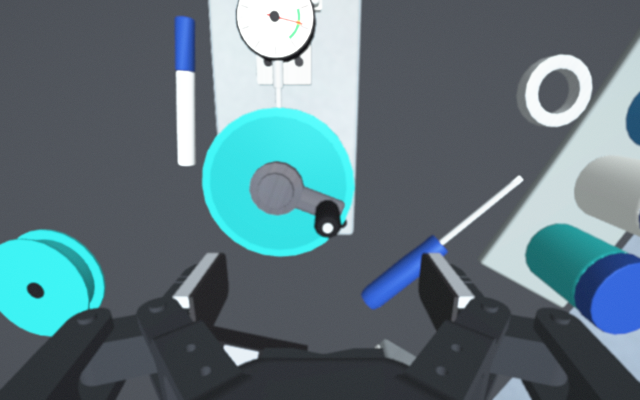

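```bash
python3 - <<'E'
from h import *
a=np.load('pics/w1.npy',allow_pickle=True).item();b=np.load('pics/w6.npy',allow_pickle=True).item();c5=np.load('pics/w5.npy',allow_pickle=True).item()
def knob(w,x0,y0,x1,y1):
    c=w['color'][y0:y1,x0:x1].astype(int); g=c.min(2)
    m=(g>140)&(np.ptp(c,axis=2)<40); n,l,st,ce=cv2.connectedComponentsWithStats(m.astype(np.uint8))
    return [(s.tolist(),(e+[x0,y0]).round(1)) for s,e in zip(st[1:],ce[1:]) if s[4]>8]
print(knob(a,346,276,364,298),knob(b,316,215,342,242))
def flange(w,box):
    h=cv2.cvtColor(w['color'],cv2.COLOR_RGB2HSV); m=(h[...,0]>80)&(h[...,0]<100)&(h[...,1]>100)
    k=np.zeros_like(m);k[box[1]:box[3],box[0]:box[2]]=1; p=np.argwhere(m&k)[:,::-1]
    hull=cv2.convexHull(p.astype(np.int32)).reshape(-1,2); X=onz(w,hull,.08)[:,:2]
    (cx,cy),r=cv2.minEnclosingCircle(X.astype(np.float32)*1000); 
    A=np.c_[2*X,np.ones(len(X))]; s=np.linalg.lstsq(A,(X**2).sum(1),rcond=None)[0]; return s[:2],np.sqrt(s[2]+s[:2]@s[:2]),(cx,cy,r)
print(flange(b,(195,100,360,260))); print(flange(a,(262,190,378,300)))
print('knob',tri(a,(356,283.5),b,(328,228)), onz(b,[(328,228)],.129), 'nut',onz(b,[(276,188)],.095),'dial',onz(b,[(274.5,16)],.076))
for z in(.05,): pass
E
```

```text
[([7, 5, 7, 7, 36], array([356.1, 283.8]))] [([6, 8, 11, 10, 87], array([327.4, 227.6])), ([22, 14, 4, 6, 16], array([340., 232.]))]
(array([ 0.6071744 , -0.13902416]), np.float64(0.05842595493964795), (607.3191528320312, -138.60670471191406, 58.98285675048828))
(array([ 0.60602262, -0.13673609]), np.float64(0.060384815605183786), (606.4032592773438, -135.9078369140625, 62.25579833984375))
knob (array([ 0.64811087, -0.1347935 ,  0.12644755]), np.float64(0.0003002815173876773)) [[ 0.64769189 -0.13383218  0.129     ]] nut [[ 0.60692746 -0.13623069  0.095     ]] dial [[ 0.55107418 -0.033887    0.076     ]]
```

Request:
{"fn": "servo_tool", "kwargs": {"plan": [[0,2,-3,6.1,3.3,0],[0,4,-6,13.2,7.1,0],[0,6,-10,20.2,10.9,0],[0,7,-12,24.6,13.3,0],[0,7,-12,24.6,13.3,0],[0,7,-12,24.6,13.3,0]], "fingers": 120, "grip_force": 20}}

```text
time_s: 13.05
tool_pos: [0.644, -0.1251, 0.1667]
eef_rot: [179.5, 62.1, 118.4]
contact_force: [1.0, 0.4, 0.3]
opening: 0.0451
```

```bash
cat > kn.py <<'E'
from h import *
import sys
from scipy.spatial.transform import Rotation as Ro
st=arm.get_state(); t=st['tool_pos']; R=Ro.from_euler('xyz',st['eef_rot'],degrees=True).as_matrix()
print(st['time_s'],t,R.round(3).tolist(),st['contact_force'],st['opening'],'grasp',t-.019*R[:,0],'jaw az',np.degrees(np.arctan2(R[1,1],R[0,1])))
w=grab('wrist'); save(w,sys.argv[1]+'.png'); np.save('pics/'+sys.argv[1]+'.npy',w,allow_pickle=True)
print(proj(w,[t-.019*R[:,0],[.6477,-.1342,.129]]))
r=red(w); print(len(r),r.min(0),r.max(0),r.mean(0))
E
python3 kn.py w7
```

```text
13.05 [ 0.64400825 -0.12511612  0.16668387] [[-0.223, 0.876, 0.428], [0.411, 0.483, -0.773], [-0.884, 0.004, -0.468]] [1.00571327 0.42505174 0.32085977] 0.04506588181013105 grasp [ 0.64823657 -0.13292838  0.1834794 ] jaw az 28.865003362687045
[[321.90925958 278.73673091]
 [320.01095939 277.34898299]]
12 [273 109] [298 116] [287.5 113. ]
```

View pics/w7.png

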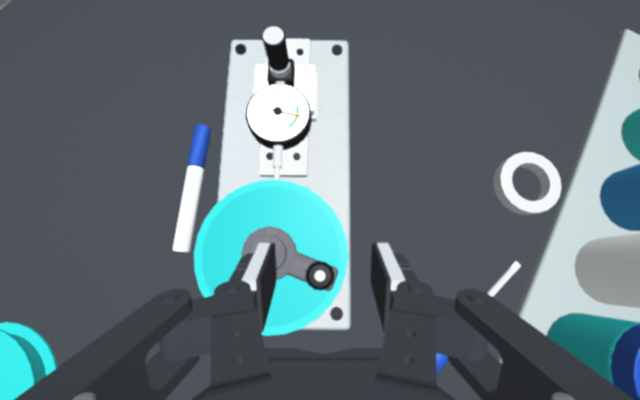

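Knob top at (319.5,275), predicted (320,277); dial fully visible at (278,112). Descend and pinch with 20 N.

Request:
{"fn": "servo_tool", "kwargs": {"plan": [[-0.3,-0.3,-15,0,0,0],[-1,-0.7,-35,0,0,0],[-1,-0.7,-52,0,0,0],[-1,-0.7,-60,0,0,0],[-1,-0.7,-62,0,0,0],[-1,-0.7,-62,0,0,0]], "fingers": 160, "grip_force": 20}}

```text
time_s: 13.85
tool_pos: [0.6432, -0.127, 0.1045]
eef_rot: [179.5, 62.0, 118.4]
contact_force: [0.6, -0.1, 0.8]
opening: 0.0318
```

```bash
python3 kn.py w8
```

```text
13.85 [ 0.64315869 -0.12696279  0.10449411] [[-0.223, 0.876, 0.427], [0.412, 0.482, -0.773], [-0.883, 0.004, -0.469]] [ 0.60665644 -0.07878112  0.75404436] 0.03180222304768666 grasp [ 0.64739164 -0.13479859  0.12127751] jaw az 28.795885006311224
[[321.91729089 278.71726972]
 [323.30118353 278.33662112]]
54 [259  62] [296  71] [282.16666667  67.51851852]
```

View pics/w8.png

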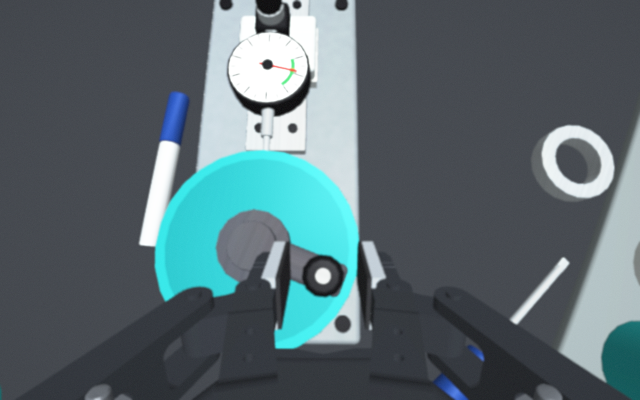

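Knob (323,275) is centred between the pads. Pinch.

Request:
{"fn": "servo_tool", "kwargs": {"plan": [[0,0,0,0,0,0],[0,0,0,0,0,0],[0,0,0,0,0,0],[0,0,0,0,0,0],[0,0,0,0,0,0]], "fingers": 255, "grip_force": 20}}

```text
time_s: 14.52
tool_pos: [0.6432, -0.1269, 0.1048]
eef_rot: [179.5, 62.0, 118.3]
contact_force: [-0.3, -0.5, 5.7]
opening: 0.0171
```

```bash
cat > ob.py <<'E'
# state at the knob, dial reading, radial/tangential force, next orbit way-points
from h import *
import sys
from scipy.spatial.transform import Rotation as Ro
st=arm.get_state(); t=st['tool_pos']; R=Ro.from_euler('xyz',st['eef_rot'],degrees=True).as_matrix()
S=np.array([.6077,-.1395]); Y=np.radians(28.4); P=(t-.019*R[:,0]); q=P[:2]-S; rad=np.hypot(*q); th=np.arctan2(q[1],q[0])
F=st['contact_force']; er=q/rad; et=np.array([-er[1],er[0]])
print('t',st['time_s'],'P',P.round(4),'rad %.2f mm th %.2f deg(gauge)'%(rad*1e3,np.degrees(th-Y)),'Fr %.1f Ft %.1f Fz %.1f'%(F[:2]@er,F[:2]@et,F[2]),'open',round(st['opening'],4))
w=grab('wrist'); save(w,'last.png')
C=np.array([.5318,.001])+.042*np.array([.4747,-.8802])
X=onz(w,red(w),.077)[:,:2]-C; n=np.hypot(*X.T); X=X[(n<.027)]
if len(X)>5:
    u,s,v=np.linalg.svd(X-X.mean(0)); d=v[0]*np.sign(v[0]@X.mean(0)); a=np.degrees(np.arctan2(d[1],d[0]))
    print('dial mm %.2f'%(((118.4-a)%360)/36),'n',len(X),'mean',(X.mean(0)*1e3).round(1))
else: print('no needle',len(X))
E
python3 ob.py
```

```text
t 14.525 P [ 0.6474 -0.1348  0.1216] rad 39.98 mm th -21.58 deg(gauge) Fr -0.4 Ft -0.4 Fz 5.7 open 0.0171
dial mm 2.86 n 48 mean [9.2 4.5]
```

```bash
python3 - <<'E'
import numpy as np
for i in range(18):
    A=np.radians(6.8+20*i); print(i,[[float(round(40*(np.cos(A+np.radians(4*k))-np.cos(A)),1)),float(round(40*(np.sin(A+np.radians(4*k))-np.sin(A)),1)),0,0,0,0] for k in range(1,6)])
E
```

```text
0 [[-0.4, 2.8, 0, 0, 0, 0], [-1.0, 5.5, 0, 0, 0, 0], [-1.9, 8.2, 0, 0, 0, 0], [-2.8, 10.8, 0, 0, 0, 0], [-4.0, 13.3, 0, 0, 0, 0]]
1 [[-1.3, 2.4, 0, 0, 0, 0], [-2.9, 4.8, 0, 0, 0, 0], [-4.5, 7.0, 0, 0, 0, 0], [-6.4, 9.1, 0, 0, 0, 0], [-8.3, 11.1, 0, 0, 0, 0]]
2 [[-2.1, 1.8, 0, 0, 0, 0], [-4.3, 3.5, 0, 0, 0, 0], [-6.7, 5.1, 0, 0, 0, 0], [-9.1, 6.4, 0, 0, 0, 0], [-11.6, 7.6, 0, 0, 0, 0]]
3 [[-2.6, 1.0, 0, 0, 0, 0], [-5.3, 1.8, 0, 0, 0, 0], [-8.0, 2.5, 0, 0, 0, 0], [-10.7, 2.9, 0, 0, 0, 0], [-13.5, 3.2, 0, 0, 0, 0]]
4 [[-2.8, 0.1, 0, 0, 0, 0], [-5.6, -0.1, 0, 0, 0, 0], [-8.4, -0.4, 0, 0, 0, 0], [-11.1, -0.9, 0, 0, 0, 0], [-13.8, -1.6, 0, 0, 0, 0]]
5 [[-2.6, -0.9, 0, 0, 0, 0], [-5.2, -2.0, 0, 0, 0, 0], [-7.7, -3.2, 0, 0, 0, 0], [-10.1, -4.7, 0, 0, 0, 0], [-12.4, -6.3, 0, 0, 0, 0]]
6 [[-2.2, -1.7, 0, 0, 0, 0], [-4.2, -3.6, 0, 0, 0, 0], [-6.1, -5.7, 0, 0, 0, 0], [-7.9, -7.8, 0, 0, 0, 0], [-9.5, -10.1, 0, 0, 0, 0]]
7 [[-1.4, -2.4, 0, 0, 0, 0], [-2.7, -4.9, 0, 0, 0, 0], [-3.8, -7.4, 0, 0, 0, 0], [-4.7, -10.1, 0, 0, 0, 0], [-5.5, -12.8, 0, 0, 0, 0]]
8 [[-0.5, -2.7, 0, 0, 0, 0], [-0.9, -5.5, 0,
[... 541 characters left out ...]
-2.5, 0, 0, 0, 0], [10.7, -2.9, 0, 0, 0, 0], [13.5, -3.2, 0, 0, 0, 0]]
13 [[2.8, -0.1, 0, 0, 0, 0], [5.6, 0.1, 0, 0, 0, 0], [8.4, 0.4, 0, 0, 0, 0], [11.1, 0.9, 0, 0, 0, 0], [13.8, 1.6, 0, 0, 0, 0]]
14 [[2.6, 0.9, 0, 0, 0, 0], [5.2, 2.0, 0, 0, 0, 0], [7.7, 3.2, 0, 0, 0, 0], [10.1, 4.7, 0, 0, 0, 0], [12.4, 6.3, 0, 0, 0, 0]]
15 [[2.2, 1.7, 0, 0, 0, 0], [4.2, 3.6, 0, 0, 0, 0], [6.1, 5.7, 0, 0, 0, 0], [7.9, 7.8, 0, 0, 0, 0], [9.5, 10.1, 0, 0, 0, 0]]
16 [[1.4, 2.4, 0, 0, 0, 0], [2.7, 4.9, 0, 0, 0, 0], [3.8, 7.4, 0, 0, 0, 0], [4.7, 10.1, 0, 0, 0, 0], [5.5, 12.8, 0, 0, 0, 0]]
17 [[0.5, 2.7, 0, 0, 0, 0], [0.9, 5.5, 0, 0, 0, 0], [1.0, 8.3, 0, 0, 0, 0], [1.0, 11.1, 0, 0, 0, 0], [0.8, 13.9, 0, 0, 0, 0]]
```

Request:
{"fn": "servo_tool", "kwargs": {"plan": [[-0.4,2.8,0,0,0,0],[-1.0,5.5,0,0,0,0],[-1.9,8.2,0,0,0,0],[-2.8,10.8,0,0,0,0],[-4.0,13.3,0,0,0,0]]}}

```text
time_s: 15.2
tool_pos: [0.6394, -0.1143, 0.1048]
eef_rot: [179.5, 62.1, 118.3]
contact_force: [1.5, -3.9, 5.0]
opening: 0.0172
```

```bash
python3 ob.py
```

```text
t 15.2 P [ 0.6436 -0.1222  0.1216] rad 39.85 mm th -2.61 deg(gauge) Fr -0.3 Ft -4.2 Fz 5.0 open 0.0172
dial mm 2.89 n 54 mean [8.8 4.3]
```

Request:
{"fn": "servo_tool", "kwargs": {"plan": [[-1.3,2.4,0,0,0,0],[-2.9,4.8,0,0,0,0],[-4.5,7.0,0,0,0,0],[-6.4,9.1,0,0,0,0],[-8.3,11.1,0,0,0,0]]}}

```text
time_s: 15.88
tool_pos: [0.6312, -0.1031, 0.1048]
eef_rot: [179.4, 62.1, 118.3]
contact_force: [1.4, -3.9, 5.1]
opening: 0.0171
```

```bash
python3 ob.py
```

```text
t 15.875 P [ 0.6354 -0.1109  0.1216] rad 39.83 mm th 17.47 deg(gauge) Fr -1.9 Ft -3.7 Fz 5.1 open 0.0171
dial mm 2.90 n 57 mean [9.5 4.5]
```

Request:
{"fn": "servo_tool", "kwargs": {"plan": [[-2.1,1.8,0,0,0,0],[-4.3,3.5,0,0,0,0],[-6.7,5.1,0,0,0,0],[-9.1,6.4,0,0,0,0],[-11.6,7.6,0,0,0,0]]}}

```text
time_s: 16.55
tool_pos: [0.6198, -0.0953, 0.1048]
eef_rot: [179.4, 62.1, 118.2]
contact_force: [3.1, -4.1, 5.2]
opening: 0.0172
```

```bash
python3 ob.py
```

```text
t 16.55 P [ 0.624  -0.1031  0.1216] rad 39.83 mm th 37.47 deg(gauge) Fr -2.4 Ft -4.5 Fz 5.2 open 0.0172
dial mm 2.90 n 57 mean [9.1 4.4]
```

Request:
{"fn": "servo_tool", "kwargs": {"plan": [[-2.7,0.8,0,0,0,0],[-5.5,1.5,0,0,0,0],[-8.2,2.1,0,0,0,0],[-10.9,2.5,0,0,0,0],[-13.6,2.8,0,0,0,0]]}}

```text
time_s: 17.23
tool_pos: [0.6063, -0.092, 0.1048]
eef_rot: [179.4, 62.1, 118.2]
contact_force: [5.0, -0.8, 4.7]
opening: 0.017
```

```bash
python3 ob.py
```

```text
t 17.225 P [ 0.6105 -0.0999  0.1216] rad 39.73 mm th 57.55 deg(gauge) Fr -0.4 Ft -5.0 Fz 4.7 open 0.017
dial mm 2.89 n 57 mean [8.9 4.3]
```

Request:
{"fn": "servo_tool", "kwargs": {"plan": [[-2.8,0.1,0,0,0,0],[-5.6,-0.1,0,0,0,0],[-8.4,-0.4,0,0,0,0],[-11.1,-0.9,0,0,0,0],[-13.8,-1.6,0,0,0,0]]}}

```text
time_s: 17.9
tool_pos: [0.5925, -0.0934, 0.1048]
eef_rot: [179.3, 62.1, 118.2]
contact_force: [4.8, 0.8, 5.3]
opening: 0.0176
```

```bash
python3 ob.py
```

```text
t 17.9 P [ 0.5967 -0.1012  0.1216] rad 39.82 mm th 77.57 deg(gauge) Fr -0.5 Ft -4.8 Fz 5.3 open 0.0176
dial mm 2.88 n 53 mean [9.4 4.4]
```

Request:
{"fn": "servo_tool", "kwargs": {"plan": [[-2.6,-0.9,0,0,0,0],[-5.2,-2.0,0,0,0,0],[-7.7,-3.2,0,0,0,0],[-10.1,-4.7,0,0,0,0],[-12.4,-6.3,0,0,0,0]]}}

```text
time_s: 18.58
tool_pos: [0.5801, -0.0993, 0.1048]
eef_rot: [179.3, 62.0, 118.2]
contact_force: [3.0, 2.1, 5.4]
opening: 0.0173
```

```bash
python3 ob.py
```

```text
t 18.575 P [ 0.5843 -0.1072  0.1216] rad 39.89 mm th 97.44 deg(gauge) Fr -0.1 Ft -3.6 Fz 5.4 open 0.0173
dial mm 2.87 n 52 mean [9.3 4.5]
```

Request:
{"fn": "servo_tool", "kwargs": {"plan": [[-2.2,-1.7,0,0,0,0],[-4.2,-3.6,0,0,0,0],[-6.1,-5.7,0,0,0,0],[-7.9,-7.8,0,0,0,0],[-9.5,-10.1,0,0,0,0]]}}

```text
time_s: 19.25
tool_pos: [0.5705, -0.1091, 0.1048]
eef_rot: [179.3, 62.0, 118.3]
contact_force: [3.7, 3.2, 6.6]
opening: 0.017
```

```bash
python3 ob.py
```

```text
t 19.25 P [ 0.5747 -0.117   0.1216] rad 39.94 mm th 117.30 deg(gauge) Fr -1.3 Ft -4.8 Fz 6.6 open 0.017
dial mm 2.88 n 52 mean [8.9 4.4]
```

Request:
{"fn": "servo_tool", "kwargs": {"plan": [[-1.4,-2.4,0,0,0,0],[-2.7,-4.9,0,0,0,0],[-3.8,-7.4,0,0,0,0],[-4.7,-10.1,0,0,0,0],[-5.5,-12.8,0,0,0,0]]}}

```text
time_s: 19.92
tool_pos: [0.5647, -0.1217, 0.1048]
eef_rot: [179.4, 62.0, 118.3]
contact_force: [1.3, 4.1, 6.6]
opening: 0.0174
```

```bash
python3 ob.py
```

```text
t 19.925 P [ 0.569  -0.1296  0.1216] rad 39.99 mm th 137.21 deg(gauge) Fr -0.2 Ft -4.2 Fz 6.6 open 0.0174
dial mm 2.87 n 53 mean [9.2 4.6]
```

Request:
{"fn": "servo_tool", "kwargs": {"plan": [[-0.5,-2.7,0,0,0,0],[-0.9,-5.5,0,0,0,0],[-1.0,-8.3,0,0,0,0],[-1.0,-11.1,0,0,0,0],[-0.8,-13.9,0,0,0,0]]}}

```text
time_s: 20.6
tool_pos: [0.5636, -0.1356, 0.1047]
eef_rot: [179.5, 61.9, 118.4]
contact_force: [-1.3, 3.5, 7.1]
opening: 0.0171
```

```bash
python3 ob.py
```

```text
t 20.6 P [ 0.5678 -0.1434  0.1215] rad 40.08 mm th -202.76 deg(gauge) Fr 1.0 Ft -3.6 Fz 7.1 open 0.0171
dial mm 2.87 n 51 mean [8.9 4.6]
```

Request:
{"fn": "servo_tool", "kwargs": {"plan": [[0.4,-2.8,0,0,0,0],[1.0,-5.5,0,0,0,0],[1.9,-8.2,0,0,0,0],[2.8,-10.8,0,0,0,0],[4.0,-13.3,0,0,0,0]]}}

```text
time_s: 21.28
tool_pos: [0.5673, -0.149, 0.1047]
eef_rot: [179.5, 61.9, 118.4]
contact_force: [-2.7, 4.0, 8.8]
opening: 0.0172
```

```bash
python3 ob.py
```

```text
t 21.275 P [ 0.5716 -0.1569  0.1215] rad 40.12 mm th -182.68 deg(gauge) Fr 0.7 Ft -4.8 Fz 8.8 open 0.0172
dial mm 2.85 n 50 mean [8.7 4.6]
```

Request:
{"fn": "servo_tool", "kwargs": {"plan": [[1.3,-2.4,0,0,0,0],[2.9,-4.8,0,0,0,0],[4.5,-7.0,0,0,0,0],[6.4,-9.1,0,0,0,0],[8.3,-11.1,0,0,0,0]]}}

```text
time_s: 21.95
tool_pos: [0.5752, -0.1602, 0.1047]
eef_rot: [179.6, 61.9, 118.5]
contact_force: [-5.4, 3.3, 10.1]
opening: 0.0174
```

```bash
python3 ob.py
```

```text
t 21.95 P [ 0.5794 -0.168   0.1215] rad 40.17 mm th -163.14 deg(gauge) Fr 1.4 Ft -6.1 Fz 10.1 open 0.0174
dial mm 4.48 n 38 mean [ 6.  -4.2]
```

Request:
{"fn": "servo_tool", "kwargs": {"plan": [[2.1,-1.8,0,0,0,0],[4.3,-3.5,0,0,0,0]]}}

```text
time_s: 22.25
tool_pos: [0.5795, -0.1639, 0.1047]
eef_rot: [179.6, 61.9, 118.5]
contact_force: [-4.9, 1.2, 9.3]
opening: 0.0172
```

```bash
python3 ob.py
```

```text
t 22.25 P [ 0.5838 -0.1718  0.1215] rad 40.17 mm th -154.98 deg(gauge) Fr 1.9 Ft -4.6 Fz 9.3 open 0.0172
dial mm 4.74 n 37 mean [ 5.2 -5.3]
```

Request:
{"fn": "servo_tool", "kwargs": {"plan": [[2.4,-1.6,0,0,0,0],[4.8,-2.9,0,0,0,0],[7.3,-4.1,0,0,0,0]]}}

```text
time_s: 22.68
tool_pos: [0.5871, -0.1684, 0.1047]
eef_rot: [179.6, 62.0, 118.5]
contact_force: [-3.0, -0.7, 9.4]
opening: 0.017
```

```bash
python3 ob.py
```

```text
t 22.675 P [ 0.5913 -0.1763  0.1215] rad 40.27 mm th -142.39 deg(gauge) Fr 1.9 Ft -2.5 Fz 9.4 open 0.017
dial mm 3.48 n 49 mean [9.4 0.8]
```

Request:
{"fn": "servo_tool", "kwargs": {"plan": [[2.6,-1.0,0,0,0,0],[5.3,-1.8,0,0,0,0]]}}

```text
time_s: 22.98
tool_pos: [0.5922, -0.1703, 0.1047]
eef_rot: [179.6, 62.0, 118.5]
contact_force: [-3.8, 0.2, 9.6]
opening: 0.0173
```

```bash
python3 ob.py
```

```text
t 22.975 P [ 0.5965 -0.1782  0.1215] rad 40.26 mm th -134.56 deg(gauge) Fr 0.8 Ft -3.7 Fz 9.6 open 0.0173
dial mm 2.87 n 48 mean [10.  5.]
```

That was the 2 mm rise (top ≈ 202°). Continue to the main one.

Request:
{"fn": "servo_tool", "kwargs": {"plan": [[2.7,-0.7,0,0,0,0],[5.4,-1.1,0,0,0,0],[8.2,-1.4,0,0,0,0]]}}

```text
time_s: 23.4
tool_pos: [0.6005, -0.1719, 0.1047]
eef_rot: [179.6, 62.0, 118.5]
contact_force: [-5.2, -1.9, 8.5]
opening: 0.0171
```

```bash
python3 ob.py
```

```text
t 23.4 P [ 0.6047 -0.1797  0.1215] rad 40.34 mm th -122.65 deg(gauge) Fr 2.3 Ft -5.0 Fz 8.5 open 0.0171
dial mm 2.87 n 49 mean [9.  4.7]
```

Request:
{"fn": "servo_tool", "kwargs": {"plan": [[2.8,-0.1,0,0,0,0],[5.6,0.1,0,0,0,0],[8.4,0.4,0,0,0,0]]}}

```text
time_s: 23.82
tool_pos: [0.6089, -0.1716, 0.1048]
eef_rot: [179.6, 62.0, 118.5]
contact_force: [-4.6, -0.9, 8.8]
opening: 0.0176
```

```bash
python3 ob.py
```

```text
t 23.825 P [ 0.6131 -0.1795  0.1215] rad 40.33 mm th -110.65 deg(gauge) Fr 0.2 Ft -4.7 Fz 8.8 open 0.0176
dial mm 2.87 n 46 mean [8.8 4.7]
```

Request:
{"fn": "servo_tool", "kwargs": {"plan": [[2.7,0.5,0,0,0,0],[5.4,1.2,0,0,0,0]]}}

```text
time_s: 24.12
tool_pos: [0.6137, -0.1707, 0.1047]
eef_rot: [179.7, 62.0, 118.6]
contact_force: [-8.0, -2.7, 9.2]
opening: 0.0173
```

```bash
python3 ob.py
```

```text
t 24.125 P [ 0.618  -0.1785  0.1215] rad 40.37 mm th -103.59 deg(gauge) Fr 0.5 Ft -8.4 Fz 9.2 open 0.0173
dial mm 3.80 n 40 mean [ 9.  -1.2]
```

Request:
{"fn": "servo_tool", "kwargs": {"plan": [[1.3,0.4,0,0,0,0],[2.6,0.9,0,0,0,0],[3.9,1.4,0,0,0,0],[5.2,2.0,0,0,0,0]]}}

```text
time_s: 24.68
tool_pos: [0.6187, -0.169, 0.1047]
eef_rot: [179.8, 62.0, 118.6]
contact_force: [-7.7, -3.7, 10.9]
opening: 0.0174
```

```bash
python3 ob.py
```

```text
t 24.675 P [ 0.623  -0.1768  0.1215] rad 40.37 mm th -96.10 deg(gauge) Fr 0.5 Ft -8.5 Fz 10.9 open 0.0174
dial mm 5.39 n 29 mean [ 1.6 -7. ]
```

Request:
{"fn": "servo_tool", "kwargs": {"plan": [[1.3,0.6,0,0,0,0],[2.5,1.3,0,0,0,0],[3.7,2.0,0,0,0,0],[4.9,2.7,0,0,0,0]]}}

```text
time_s: 25.22
tool_pos: [0.6238, -0.1665, 0.1047]
eef_rot: [179.8, 62.0, 118.6]
contact_force: [-6.7, -4.2, 9.9]
opening: 0.0172
```

```bash
python3 ob.py
```

```text
t 25.225 P [ 0.6281 -0.1743  0.1215] rad 40.33 mm th -88.02 deg(gauge) Fr 0.2 Ft -7.9 Fz 9.9 open 0.0172
dial mm 6.43 n 38 mean [-4.7 -7.1]
```

Request:
{"fn": "servo_tool", "kwargs": {"plan": [[1.2,0.8,0,0,0,0],[2.3,1.6,0,0,0,0]]}}

```text
time_s: 25.52
tool_pos: [0.6263, -0.1649, 0.1047]
eef_rot: [179.7, 62.0, 118.5]
contact_force: [-5.9, -4.2, 9.7]
opening: 0.0173
```

```bash
python3 ob.py
```

```text
t 25.525 P [ 0.6305 -0.1727  0.1215] rad 40.29 mm th -83.89 deg(gauge) Fr 0.1 Ft -7.2 Fz 9.7 open 0.0173
dial mm 6.65 n 45 mean [-5.9 -6.6]
```

Request:
{"fn": "servo_tool", "kwargs": {"plan": [[1.1,0.9,0,0,0,0],[2.2,1.7,0,0,0,0]]}}

```text
time_s: 25.82
tool_pos: [0.6287, -0.1631, 0.1047]
eef_rot: [179.7, 62.0, 118.5]
contact_force: [-3.9, -4.1, 9.8]
opening: 0.0169
```

```bash
python3 ob.py
```

```text
t 25.825 P [ 0.6329 -0.1709  0.1215] rad 40.30 mm th -79.67 deg(gauge) Fr 0.8 Ft -5.7 Fz 9.8 open 0.0169
dial mm 6.57 n 46 mean [-5.2 -6.1]
```

Request:
{"fn": "servo_tool", "kwargs": {"plan": [[1.0,0.9,0,0,0,0],[2.0,1.9,0,0,0,0]]}}

```text
time_s: 26.12
tool_pos: [0.6308, -0.1612, 0.1047]
eef_rot: [179.6, 62.0, 118.5]
contact_force: [-3.5, -4.8, 9.0]
opening: 0.0171
```

```bash
python3 ob.py
```

```text
t 26.125 P [ 0.6351 -0.169   0.1215] rad 40.24 mm th -75.51 deg(gauge) Fr 1.1 Ft -5.8 Fz 9.0 open 0.0171
dial mm 6.27 n 40 mean [-3.7 -7.3]
```

Top bracketed at about −83° (6.68 mm, against 2.87 on the nominal tread). Back up to it.

Request:
{"fn": "servo_tool", "kwargs": {"plan": [[-1.2,-1.1,0,0,0,0],[-2.5,-2.3,0,0,0,0],[-3.8,-3.3,0,0,0,0],[-5.1,-4.3,0,0,0,0],[-5.1,-4.3,0,0,0,0],[-5.1,-4.3,0,0,0,0]]}}

```text
time_s: 26.92
tool_pos: [0.6275, -0.1636, 0.1049]
eef_rot: [179.2, 62.0, 118.2]
contact_force: [6.3, 2.4, 4.2]
opening: 0.0175
```

```bash
python3 ob.py
```

```text
t 26.925 P [ 0.6317 -0.1715  0.1216] rad 39.97 mm th -81.50 deg(gauge) Fr 1.9 Ft 6.5 Fz 4.2 open 0.0175
dial mm 6.38 n 40 mean [-4.4 -7. ]
```

Request:
{"fn": "servo_tool", "kwargs": {"plan": [[-0.8,-0.6,0,0,0,0],[-1.6,-1.2,0,0,0,0],[-2.4,-1.9,0,0,0,0],[-2.4,-1.9,0,0,0,0],[-2.4,-1.9,0,0,0,0]]}}

```text
time_s: 27.6
tool_pos: [0.6248, -0.1657, 0.1048]
eef_rot: [179.3, 62.0, 118.2]
contact_force: [5.7, 2.7, 5.1]
opening: 0.0174
```

```bash
python3 ob.py
```

```text
t 27.6 P [ 0.629  -0.1736  0.1216] rad 40.23 mm th -86.35 deg(gauge) Fr 0.8 Ft 6.3 Fz 5.1 open 0.0174
dial mm 6.64 n 42 mean [-5.5 -5.9]
```

Request:
{"fn": "servo_tool", "kwargs": {"plan": [[0.5,0.4,0,0,0,0],[1.0,0.7,0,0,0,0],[1.0,0.7,0,0,0,0]]}}

```text
time_s: 28.02
tool_pos: [0.6254, -0.1654, 0.1048]
eef_rot: [179.4, 62.0, 118.3]
contact_force: [2.0, 1.1, 6.1]
opening: 0.0167
```

```bash
python3 ob.py
```

```text
t 28.025 P [ 0.6296 -0.1733  0.1216] rad 40.26 mm th -85.38 deg(gauge) Fr 0.2 Ft 2.2 Fz 6.1 open 0.0167
dial mm 6.65 n 40 mean [-6.  -6.6]
```

Request:
{"fn": "servo_tool", "kwargs": {"plan": [[0,0,0,0,0,0],[0,0,0,0,0,0],[0,0,0,0,0,0],[0,0,0,0,0,0],[0,0,15,0,0,0],[0,0,40,0,0,0],[0,0,65,0,0,0],[0,0,70,0,0,0],[0,0,70,0,0,0],[0,0,70,0,0,0]], "fingers": 120}}

```text
time_s: 29.32
tool_pos: [0.6245, -0.1657, 0.1738]
eef_rot: [179.6, 62.0, 118.5]
contact_force: [0.6, -0.1, -0.0]
opening: 0.0453
```

```bash
python3 ob.py; cp pics/last.png pics/final.png
```

```text
t 29.325 P [ 0.6288 -0.1736  0.1906] rad 40.06 mm th -86.67 deg(gauge) Fr 0.4 Ft 0.5 Fz -0.0 open 0.0453
no needle 4
```

View pics/final.png

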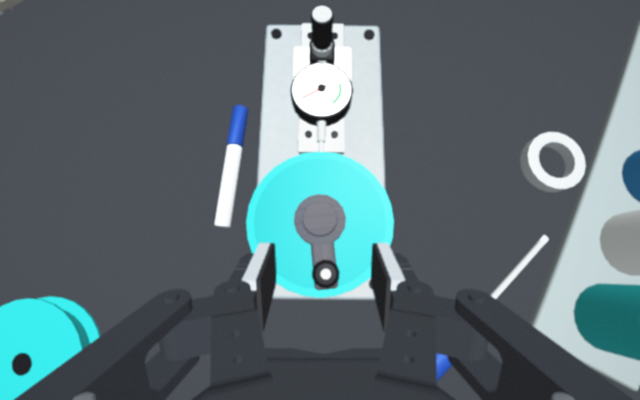

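Free of the knob; the needle runs from (321,88) to (304,97), about 240° or 6.7 mm, so the roller stayed on the high spot. Handing in.

```bash
python3 -c "
from workcell import arm
print(arm.close_job())"
```

```text
the job is handed in; nothing more can be done
None
```

I left the roller standing with its high spot under the plunger and handed the job in at 29 s. No verdict was reported.

- **Setting the plunger:** I gripped the carriage post and slid it until the plunger was pressed in about 2.9 mm. The needle sat in the middle of the green band.
- **Turning the roller:** I pinched the knob at 20 N with the tool tilted 28° so the wrist camera could see the dial. I led it round about 306° counter-clockwise, and the side force read at the tool stayed at or below about 8.5 N. The remaining 54° or so before the start was not swept, because both rises had already been found.
- **What the dial showed:**
  - Nominal tread read 2.87 mm.
  - The small rise peaked at about 4.8 mm near 202°.
  - The high spot peaked at about 6.7 mm near −84°.
- **Last checks:** The crank stands at about −86°. After release the dial read about 6.7 mm, a rise of about 3.8 mm against the 3 mm needed. The tool was clear, its measured force was near zero, and nothing seen in the last picture had moved.

**Checks that disagreed:**
- The final dial reading was judged by eye from the picture, because my needle-reading script found too few red pixels from that height.
- The carriage travel is uncertain by about 1 mm. The camera measurement gave about 26 mm, and the dial gave about 25 mm; I trusted the dial.

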